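# Push a plug tray home in the sowing jig and shut the gate behind it

## Task

Push the plug tray along the board into the corner of the sowing jig, until it sits flush against both the back stop and the side rail; then push the swing gate all the way round so that it is fully shut behind the tray. Use the fingers only to push: the tray slides flat on the board and is never lifted or tipped. Leave the other things on the bench where they stand.

Things in the scene. Friction and masses are not known exactly. Their poses are not given: they have to be found in the camera images.
- tray: the plug tray, the only loose tray: dark slate plastic, 3 x 4 cells filled with pressed fibre plugs; a closed flat-sided block 155 mm (its x) by 205 mm (its y) by 45 mm tall, 0.3 to 0.6 kg. It starts on the jig's board short of the corner, up to 0.25 rad askew. Origin at the centre of its underside; its x points away from the robot, z up
- jig: fixed sowing jig: plywood board 10 mm thick (x -220 to 130, y -280 to 210 mm) with a back stop and a side rail. Origin on the bench, 10 mm below the board's top face, under the centre of the tray's home place: with the tray home, x, y and axes of tray and jig agree. x points to the back stop (away from the robot), y to the side rail (left), z up
- stop_face (a point): middle of the back stop's upright face, at board level: jig x = 77.5, y = 0, 10 mm above the bench. Aluminium angle along jig y, from y -102 to 110 mm, 8 mm thick, 32 mm above the board. Behind it an open clear seeding plate leans back, hinged 62 mm up at jig x = 120 and rising to about 130 mm at x = 310: keep off it
- rail_face (a point): middle of the side rail's upright face, at board level: jig x = 0, y = 102.5 mm, 10 mm above the bench. Aluminium angle along jig x, from x -77.5 to 77.5 mm, 8 mm thick, 32 mm above the board
- gate (a joint): angle of the swing gate in rad. 0 = open, the bar pointing towards the robot in line with the side rail; grows as its free end is pushed round to the right (anticlockwise from above); 1.57 = fully shut at its end stop, lying across the tray's near side, 1 mm or more clear of a tray that is home. Starts between -0.3 (splayed outwards) and 0.1. Turns stiffly (about 0.7 N at the tip), stays where left
- gate_pivot (a point): the gate's upright pivot at the near end of the side rail: jig x = -84.5, y = 107.5 mm, 27 mm above the bench. The gate is an aluminium bar on edge, 8 mm thick, reaching 96 mm from the pivot and standing 12 to 42 mm above the bench
- gate_tip (a point): centre of the gate's free end, a rubber round 12 mm thick, 90 mm from the pivot and 27 mm above the bench, half-way up the bar
- seed_tub: clear plastic seed tub, 68 mm wide, 55 tall, standing on the jig's board just outside the side rail; origin at the centre of its underside; only in the way, leave it
- clay_pot: terracotta pot, 94 mm wide, 85 tall, on the bench to the right of the board; origin at the centre of its underside; only in the way, leave it
- plastic_pot: small black plastic pot, 75 mm wide, 65 tall, on the bench to the right of the board; origin at the centre of its underside; only in the way, leave it
- dibber: wooden dibber lying on the bench to the left, 137 mm long, 26 thick; origin at the centre of its underside; only in the way, leave it
- sprayer: white trigger spray bottle, 74 mm wide, 225 tall, on the bench to the left; origin at the centre of its underside; only in the way, leave it
- label_box: open grey box of plant labels, 90 x 60 mm, 85 tall with the labels, on the bench to the left; origin at the centre of its underside; only in the way, leave it
- trowel: hand trowel lying on the bench to the right, 275 mm long, 60 wide; origin at the centre of its underside; only in the way, leave it

How it is judged (in metres and radians):
On the way, in this order (a step that is already met when the one before it is completed fails the run):
1. the tray sits flush in the corner while the gate is still open (x of tray in the frame of jig between -0.004 and 0.004 m and y of tray in the frame of jig between -0.004 and 0.004 m and angle between the x axis of tray and the x axis of jig, either way round below 0.03 rad and height (world z) of tray below 0.014 m and value of joint gate below 0.6 rad), for 0.2 s.
2. the gate is shut behind the tray (x of tray in the frame of jig between -0.004 and 0.004 m and y of tray in the frame of jig between -0.004 and 0.004 m and angle between the x axis of tray and the x axis of jig, either way round below 0.03 rad and height (world z) of tray below 0.014 m and value of joint gate above 1.48 rad), for 0.2 s.
At the end, for the whole second after the job is handed in: the tray lies flat on the board within 4 mm of its home place along both jig axes and within 0.03 rad of square, at rest, and the gate is shut to more than 1.48 rad (all of step 2 and linear speed of tray below 0.01 m/s); the robot touches nothing.
It fails at once if the tray is lifted or tipped (height (world z) of tray above 0.022 m or angle between tray's own z axis and vertical above 0.1 rad).
It fails at once if another thing on the bench is shifted by more than 20 mm (distance of any of seed_tub, clay_pot, plastic_pot, dibber, sprayer, label_box, trowel from where it was at the start of the episode above 0.02 m).
It also fails if it takes over 61 s, if anything falls off the work surface, if the arm or the gripper's body presses on something with over 40 N, if the wrist force passes 120 N, or if a joint passes its speed limit or range.

## Robot

A 6-joint arm with a two-finger parallel gripper is mounted at the origin on the work surface. World frame = base frame: x ahead of the robot, y to its left, z up, the work surface at z = 0. Lengths are in mm, angles in degrees, forces in N, time in s.
With the tool pointing down it reaches from about 350 to 850 mm from the base axis. Payload 8.1 kg.
Tool frame: the origin (TCP) lies between the finger pads; the fingertips stand 22 mm ahead of it and the grasp point (between the pads) lies 3 mm ahead of it; z points along the fingers, y is the direction in which the jaws open and shut (so a half turn about z gives the same grasp; the last joint's range is limited). The gripper opens to 85 mm and grips with 20 to 120 N. Pads are 22 mm wide; open, the fingers measure 114 mm over their backs; the gripper's body (76 mm by 85 mm) begins 54 mm behind the grasp point. The pads swing forward as they close: fully open they stand 13 mm farther back than shut.
Start: joints at [-68.033, 7.471, 85.268, -0, 87.261, -4.893], TCP at [271.109, -535.262, 253.292] pointing down, gripper open.
Joint ranges: [-169.43, 169.43], [-51.17, 129.36], [1.28, 143.12], [-76.62, 256.62], [0, 156.53], [-152.29, 152.29]. Speed limits (degrees/s): [136.94, 136.94, 159.86, 180, 180, 180].

## Interface

Orientations are given as [roll, pitch, yaw] about the fixed x, y, z axes, in that order (R = Rz(yaw) Ry(pitch) Rx(roll)).
In Python, from bench import r gives the robot as it stands.
- The arm moves only by the tool drive_tool, never from a script. Its argument "moves" is a list of rows, each a list of 2 entries, a list of its own where there are three numbers: the shift along the world's x, y, z in mm, then the turn about the world's z in degrees. A call has exactly 8 rows; each row is the pose to reach, as a shift and turn from the pose commanded when the call began; what a row does not reach only later rows make up. A row lasts 1/12 s, in which the tool goes at most 41.7 mm and 7.16 degrees, less where a joint would pass 70% of its speed; a pose out of reach is approached as far as the arm can. A call with a gripper value outside its range is refused whole. "fingers" is the finger opening in mm, from 0 to 85.4, set as the call begins (left out, the last holds). The fingers move at their own pace and stop on an object; "squeeze" is the grip in N (left out, the last holds). Time passes only in rows, so rows that repeat a pose let the fingers close, or fill a call up. It gives the time, the measured TCP pose, the force and the opening at its end, in the units of the state.
- r.sense(): the state, without advancing time (a new reading comes with each control period).
- r.snapshot(name): name is "scene" or "top" or "wrist"; returns a dict with "pixels" (400x640x3 uint8, red, green, blue), "camera_matrix" (3x3 intrinsics, pixels), "xyz" and "orientation" of the camera in the world. Camera axes: x right, y down, z forward; pixel columns grow to the right and rows downward; lengths in mm; the calibration is good to about 2 mm. A picture is of the moment at which its call begins. There is no depth.
- r.hand_in(): hands the job in, once; it reports no verdict.
The state is a dict: "time": time; "joint_pos": joint angles; "qd": joint speeds; "joint_efforts": joint torques, N m; "tool_pos": TCP position; "tcp_rot": TCP orientation; "ft_force": force on the tool from outside, world axes, zero at the start; "wrist_torque": the same for the moment, N m; "finger_gap": finger opening in mm.
Only numpy, scipy, OpenCV 4.12 (cv2) and the standard library are available. Lean on these libraries where they do the work, as an engineer would, in place of code of your own. Each camera call takes 0.05 s, during which the arm holds its last target.

## Working session

There is one attempt and no reset: what is moved stays moved. The work goes in short steps, Python scripts to look and compute and a tool call to move; the robot and the scene stay as the last step left them, time stands still between calls to the robot, and variables do not carry over. Pictures are saved under pics/ and viewed, and the job is handed in when it is done.

Besides the shell and the picture viewer there is one more tool, called as name(argument=value, ...), one argument or row to a line, values as JSON. drive_tool: Moves the arm, as the interface text tells. Its arguments: {"type":"object","properties":{"moves":{"type":"array","items":{"type":"array"}},"fingers":{"type":"number"},"squeeze":{"type":"number"}},"required":["moves"]}

```bash
ls; mkdir -p pics; python3 - <<'E'
from bench import r
import cv2,numpy as np,pickle
s=r.sense();print(s['time'],s['tool_pos'],s['tcp_rot'],s['finger_gap'])
for n in['top','scene']:
    d=r.snapshot(n);cv2.imwrite(f'pics/{n}0.png',d['pixels'][:,:,::-1]);pickle.dump(d,open(f'pics/{n}0.pkl','wb'))
    print(n,d['camera_matrix'],d['xyz'],d['orientation'])
E
```

```text
pics
0.0 [ 270.92389746 -534.79569228  252.2489261 ] [-1.79896738e+02 -9.73528946e-03  2.68588431e+01] 85.05008224381284
top [[498.72234458   0.         323.62996945]
 [  0.         498.72234458 203.89921264]
 [  0.           0.           1.        ]] [ 390.64787353  -20.28227613 1325.49069162] [-1.73981942e+02  1.33477453e-02 -8.84554754e+01]
scene [[419.90813386   0.         315.77538241]
 [  0.         419.90813386 205.43206048]
 [  0.           0.           1.        ]] [1144.03803995  648.33096855 1017.78627501] [-137.47200817    0.22870845  137.8282338 ]
```

View pics/top0.png

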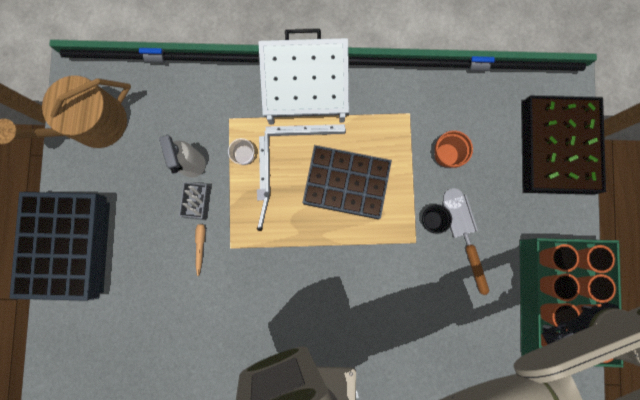

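View pics/scene0.png

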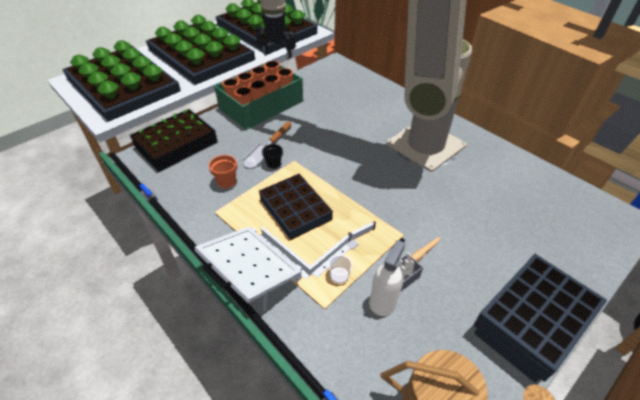

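```bash
python3 - <<'E'
import cv2
i=cv2.imread('pics/top0.png')
c=i[70:270,190:390]
cv2.imwrite('pics/crop0.png',cv2.resize(c,(600*1,600),interpolation=cv2.INTER_CUBIC))
E
```

```text
(no output)
```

View pics/crop0.png

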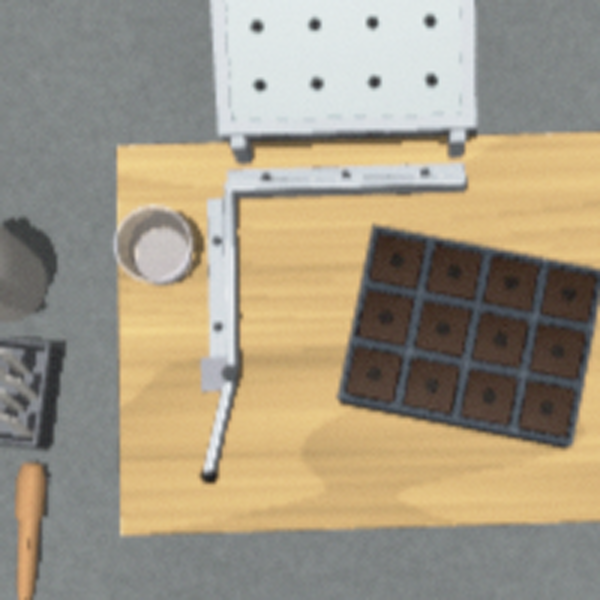

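The top view shows the board corners near (229,118), (411,114), (414,243) and (230,248). The tray's top corners are near (315,145), (391,159), (381,218) and (303,204). The gate tip is at about (260,229), splayed outward. I'll enlarge the view for sharper corners.

```bash
cat > h.py <<'E'
import numpy as np,cv2,pickle
from scipy.spatial.transform import Rotation as R
from scipy.optimize import least_squares
def pix2w(d,uv,z):
    K=np.array(d['camera_matrix']);Rm=R.from_euler('xyz',d['orientation'],degrees=True).as_matrix();C=np.array(d['xyz'])
    uv=np.atleast_2d(uv).astype(float)
    ray=(Rm@np.linalg.inv(K)@np.c_[uv,np.ones(len(uv))].T).T
    return C+ray*((z-C[2])/ray[:,2])[:,None]
def w2pix(d,P):
    K=np.array(d['camera_matrix']);Rm=R.from_euler('xyz',d['orientation'],degrees=True).as_matrix();C=np.array(d['xyz'])
    p=(K@Rm.T@(np.atleast_2d(P)-C).T).T
    return p[:,:2]/p[:,2:]
def fit2(model,W):
    m=np.array(model,float);W=np.array(W)[:,:2]
    f=lambda p:(W-p[:2]-m@np.array([[np.cos(p[2]),np.sin(p[2])],[-np.sin(p[2]),np.cos(p[2])]])).ravel()
    s=least_squares(f,[*W.mean(0),0],x_scale=[1,1,.01]);return s.x,s.fun.reshape(-1,2)
E
python3 - <<'E'
from h import *
d=pickle.load(open('pics/top0.pkl','rb'))
b=pix2w(d,[(229,118),(411,114),(414.3,242.5),(230.3,248)],10)
p,res=fit2([(130,210),(130,-280),(-220,-280),(-220,210)],b);print('jig',p,res.round(1))
t=pix2w(d,[(314.7,145.3),(391,159.3),(380.3,218.3),(303.3,204.3)],55);print(t.round(1))
q,res=fit2([(77.5,102.5),(77.5,-102.5),(-77.5,-102.5),(-77.5,102.5)],t);print('tray',q,res.round(1))
i=cv2.imread('pics/top0.png');
for n,(x0,y0,w) in dict(a=(220,105,100),b=(300,130,100),).items():
    cv2.imwrite(f'pics/c_{n}.png',cv2.resize(i[y0:y0+w,x0:x0+w],(600,600),interpolation=cv2.INTER_CUBIC))
c,s=np.cos(p[2]),np.sin(p[2])
J=lambda x,y,z:[p[0]+c*x-s*y,p[1]+s*x+c*y,z]
print(w2pix(d,[J(77.5,-102,42),J(77.5,102.5,42),J(-77.5,102.5,42),J(-84.5,107.5,42)]).round(1))
g=pix2w(d,[(259.8,229)],42)[0];v=g[:2]-np.array(J(-84.5,107.5,0))[:2];print('gatetip',g,'jig angle',np.arctan2(v[1],v[0])-p[2]-np.pi, np.hypot(*v))
E
```

```text
jig [6.37025753e+02 2.92691830e+01 5.03889307e-02] [[-0.6  0.1]
 [-1.  -2. ]
 [ 2.2  4. ]
 [-0.6 -2.1]]
[[ 676.7   10.9   55. ]
 [ 645.1 -187.4   55. ]
 [ 491.5 -162.    55. ]
 [ 522.1   35.7   55. ]]
tray [ 5.83847253e+02 -7.57237315e+01 -1.57738424e-01] [[ 0.2 -2.4]
 [ 0.9  1.7]
 [ 0.3  2.7]
 [-1.3 -2. ]]
[[345.5 131.2]
 [267.7 133. ]
 [268.4 191.5]
 [266.5 194.2]]
gatetip [456.52527005 146.16637244  42.        ] jig angle -0.2012809376053437 91.73557330839465
```

View pics/c_a.png

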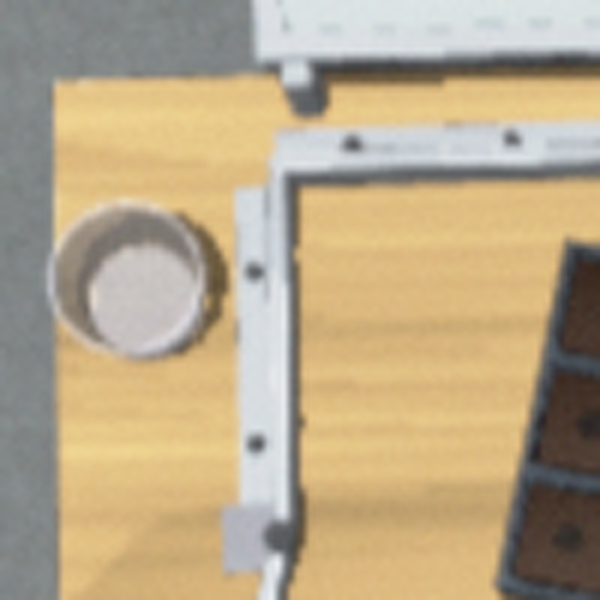

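View pics/c_b.png

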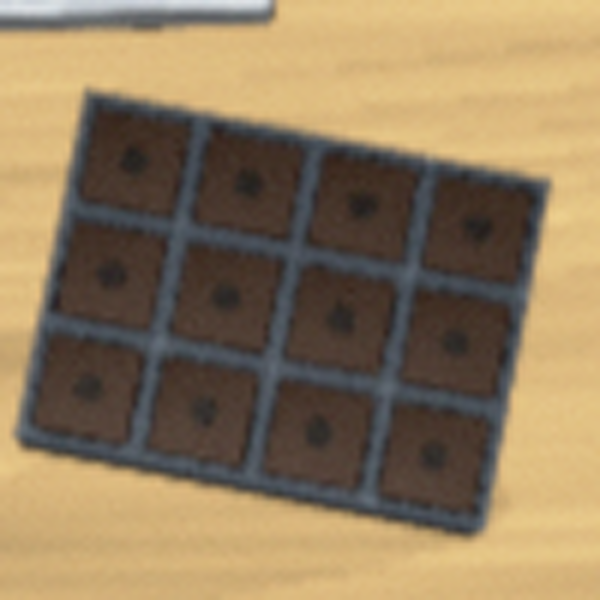

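drive_tool(
  moves=[
    [[20,20,0],7],
    [[48,47,0],14],
    [[76,74,0],21],
    [[104,101,0],28],
    [[132,128,0],35],
    [[160,155,0],42],
    [[188,182,0],49],
    [[216,209,0],56],
  ],
  fingers=85,
)

```text
time: 0.77
tool_pos: [488.0, -324.6, 252.9]
tcp_rot: [-180.0, -0.0, 83.2]
ft_force: [0.6, -1.2, 0.1]
finger_gap: 84.9
```

```bash
python3 - <<'E'
from h import *
d=pickle.load(open('pics/top0.pkl','rb'))
for n,uv,z in [('clay',(453,149),85),('plastic',(435,218),65),('dibber near',(205,226),20),('labelbox right',(209,185),60),('tub',(242,152),55)]:
    print(n,pix2w(d,uv,z).round(0))
E
```

```text
clay [[ 670. -340.   85.]]
plastic [[ 495. -299.   65.]]
dibber near [[462. 293.  20.]]
labelbox right [[565. 278.  60.]]
tub [[654. 199.  55.]]
```

drive_tool(
  moves=[
    [[28,27,0],5],
    [[56,55,0],10],
    [[85,84,-5],10],
    [[105,103,-20],10],
    [[105,103,-60],10],
    [[105,103,-100],10],
    [[105,103,-135],10],
    [[105,103,-165],10],
  ],
)

```text
time: 1.43
tool_pos: [590.8, -222.1, 84.6]
tcp_rot: [-179.8, -0.1, 92.9]
ft_force: [-0.6, -0.7, 0.3]
finger_gap: 85.1
```

drive_tool(
  moves=[
    [[0,0,-15],0],
    [[0,0,-30],0],
    [[0,0,-40],0],
    [[0,0,-43],0],
    [[0,0,-43],0],
    [[0,0,-43],0],
    [[0,0,-43],0],
    [[0,0,-43],0],
  ],
)

```text
time: 2.1
tool_pos: [593.1, -223.7, 46.9]
tcp_rot: [179.9, 0.1, 92.9]
ft_force: [-0.1, -0.5, -0.2]
finger_gap: 84.9
```

```bash
cat > snap.py <<'E'
import sys
from bench import r
from h import *
t=sys.argv[1]
for n in sys.argv[2:]:
    d=r.snapshot(n);cv2.imwrite(f'pics/{n}{t}.png',d['pixels'][:,:,::-1]);pickle.dump(d,open(f'pics/{n}{t}.pkl','wb'))
    if n=='top': cv2.imwrite(f'pics/tc{t}.png',cv2.resize(d['pixels'][100:260,220:430,::-1],(798,608)[:2] if 0 else (787,600),interpolation=cv2.INTER_CUBIC))
    if n=='scene': cv2.imwrite(f'pics/sc{t}.png',cv2.resize(d['pixels'][150:310,190:400,::-1],(787,600),interpolation=cv2.INTER_CUBIC))
s=r.sense();print(s['time'],s['tool_pos'],s['ft_force'])
E
python3 snap.py 1 top scene
```

```text
2.2 [ 592.74769608 -223.57956894   46.41069136] [-0.07444334  0.25169472  0.57776844]
```

View pics/tc1.png

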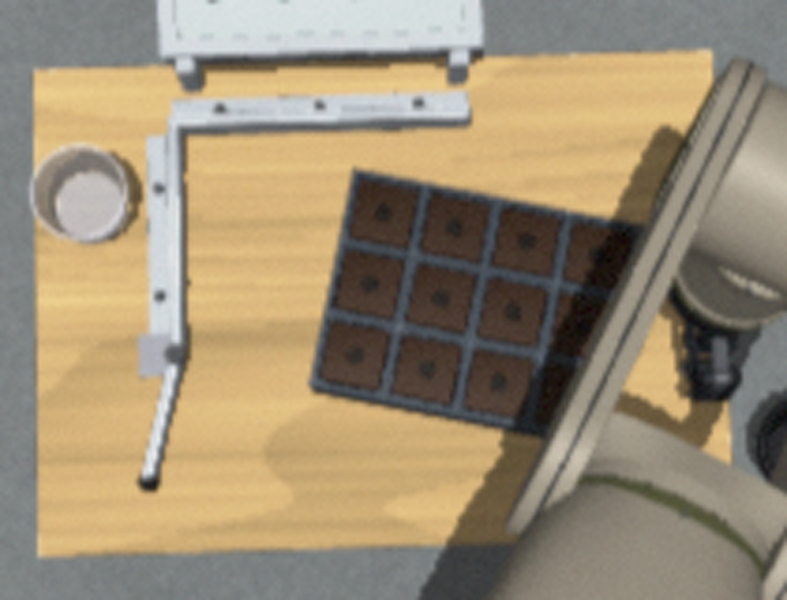

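View pics/sc1.png

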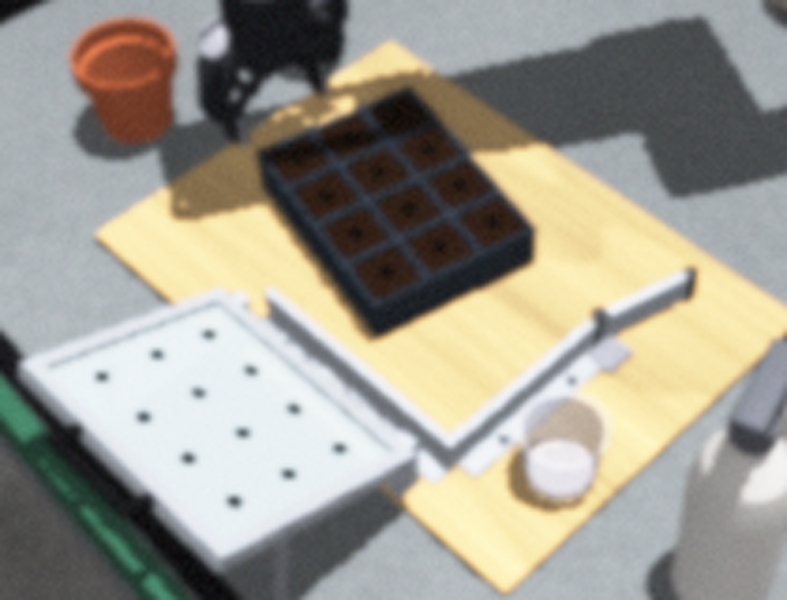

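The fingers stand just right of the tray. In the scene crop the far fingertip is at (237,137), and the jaws clear the pots. I'll use that fingertip pixel to check its height.

```bash
python3 - <<'E'
from h import *
d=pickle.load(open('pics/scene1.pkl','rb'))
for z in(10,24,37,45):
  print(z,((w2pix(d,[[640,-219,z],[648,-219,z],[545,-223,z]])-[190,150])*3.75).round(0).tolist())
E
```

```text
10 [[242.0, 162.0], [235.0, 166.0], [323.0, 109.0]]
24 [[241.0, 151.0], [233.0, 155.0], [322.0, 98.0]]
37 [[239.0, 140.0], [232.0, 145.0], [321.0, 88.0]]
45 [[238.0, 134.0], [231.0, 138.0], [320.0, 82.0]]
```

drive_tool(
  moves=[
    [[0,0,-7],0],
    [[0,0,-13],0],
    [[-0.4,8,-13],0],
    [[-0.8,16,-13],0],
    [[-1.2,24,-13],0],
    [[-1.6,32,-13],0],
    [[-2,40,-13],0],
    [[-2.4,48,-13],0],
  ],
)

```text
time: 2.87
tool_pos: [589.9, -174.4, 32.6]
tcp_rot: [180.0, 0.0, 92.9]
ft_force: [1.2, -2.3, -0.1]
finger_gap: 84.8
```

drive_tool(
  moves=[
    [[-0.4,8,0],0],
    [[-0.8,16,0],0],
    [[-1.2,24,0],0],
    [[-1.6,32,0],0],
    [[-2,40,0],0],
    [[-2.3,46,0],0],
    [[-2.5,50,0],0],
    [[-2.5,50,0],0],
  ],
)

```text
time: 3.53
tool_pos: [587.1, -124.2, 32.3]
tcp_rot: [-180.0, -0.0, 92.9]
ft_force: [0.0, -0.6, -0.0]
finger_gap: 85.1
```

```bash
python3 snap.py 2 top scene
```

```text
3.6333 [ 586.78057143 -124.73472846   31.98733093] [ 0.42171362 -0.12855812 -0.59966609]
```

View pics/tc2.png

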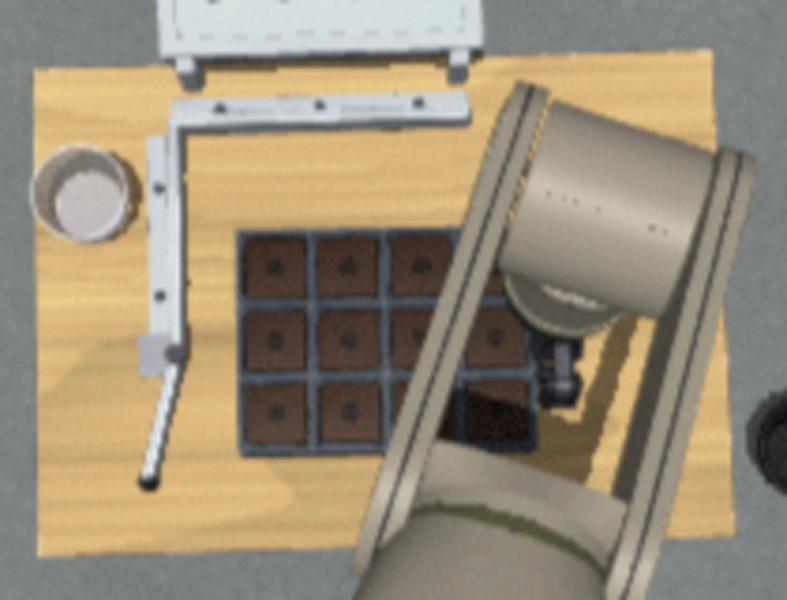

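View pics/sc2.png

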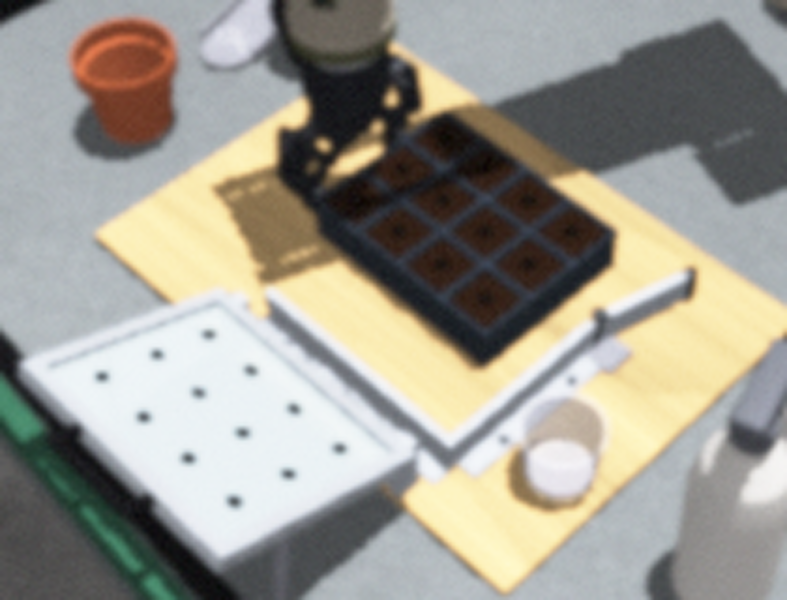

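```bash
cat > meas.py <<'E'
from h import *
import sys
def tray(d,uvcrop,idx,jig=(637.03,29.27,0.0504)):
    uv=np.array(uvcrop)/3.75+[220,100]
    m=np.array([(77.5,102.5),(77.5,-102.5),(-77.5,-102.5),(-77.5,102.5)])[idx]
    q,res=fit2(m,pix2w(d,uv,55)); c,s=np.cos(jig[2]),np.sin(jig[2]);dx,dy=q[:2]-jig[:2]
    print('tray',q.round(3),'in jig',round(c*dx+s*dy,1),round(-s*dx+c*dy,1),round(q[2]-jig[2],4),res.round(1).tolist())
E
python3 - <<'E'
from meas import *
d=pickle.load(open('pics/top2.pkl','rb'))
tray(d,[(238,231),(537,452),(241,453)],[0,2,3])
# stop front top edge z=42, rail top edge
uv=np.array([(186,129),(470,122.5),(182,345)])/3.75+[220,100]
w=pix2w(d,uv,42);print(w.round(1));v=w[0]-w[1];print('stop dir',np.arctan2(-v[0],v[1]));v=w[0]-w[2];print('rail dir',np.arctan2(v[1],v[0]))
E
```

```text
tray [ 5.58584e+02 -1.49760e+01  3.50000e-02] in jig -80.6 -40.2 -0.0149 [[-0.8, 0.2], [-0.2, 1.7], [1.0, -1.8]]
[[705.6 130.5  42. ]
 [715.6 -68.3  42. ]
 [553.1 127.4  42. ]]
stop dir 0.050257846698151476
rail dir 0.020169297993301097
```

drive_tool(
  moves=[
    [[-0.4,7,0],0],
    [[-0.8,14,0],0],
    [[-1.1,21,0],0],
    [[-1.4,27,0],0],
    [[-1.6,31,0],0],
    [[-1.7,33,0],0],
    [[-1.7,33,0],0],
    [[-1.7,33,0],0],
  ],
)

```text
time: 4.3
tool_pos: [585.5, -91.8, 32.3]
tcp_rot: [-180.0, -0.0, 92.9]
ft_force: [0.8, 0.7, 0.5]
finger_gap: 84.9
```

drive_tool(
  moves=[
    [[1,-22,0],0],
    [[1,-25,30],0],
    [[1,-25,68],-4],
    [[-20,-15,90],-11],
    [[-50,5,90],-18],
    [[-78,30,90],-25],
    [[-105,58,90],-32],
    [[-130,85,90],-39],
  ],
)

```text
time: 4.97
tool_pos: [454.1, -6.5, 122.3]
tcp_rot: [-180.0, -0.0, 53.4]
ft_force: [0.1, 0.5, 0.5]
finger_gap: 85.1
```

drive_tool(
  moves=[
    [[-13,22,0],-7],
    [[-13,22,0],-14],
    [[-13,22,-10],-21],
    [[-13,22,-20],-28],
    [[-13,22,-30],-35],
    [[-13,22,-40],-42],
    [[-13,22,-50],-49],
    [[-13,22,-60],-51],
  ],
)

```text
time: 5.63
tool_pos: [442.7, 14.8, 62.1]
tcp_rot: [-180.0, -0.0, 2.4]
ft_force: [-0.3, -0.7, 0.1]
finger_gap: 84.9
```

```bash
python3 snap.py 3 top scene
```

```text
5.7333 [441.14328227  14.8546027   60.78867038] [-1.09761444  0.16645333  0.55101973]
```

View pics/tc3.png

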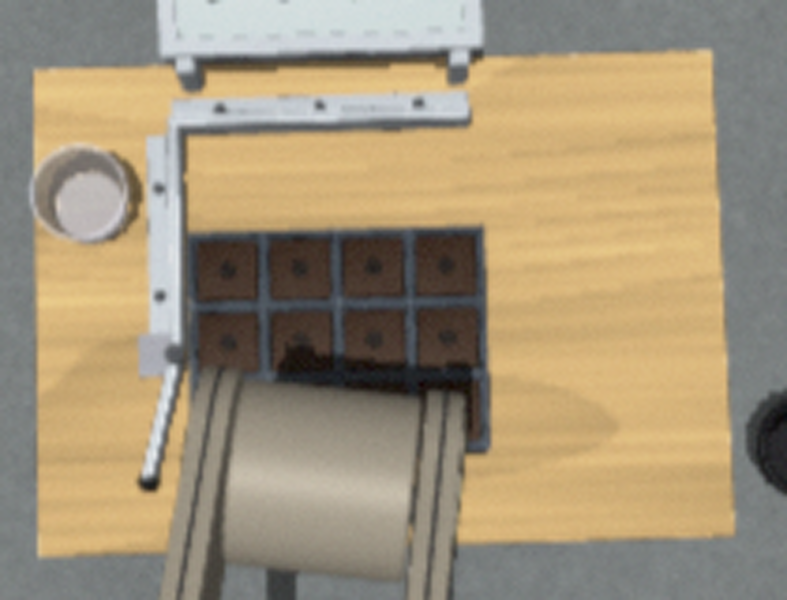

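View pics/sc3.png

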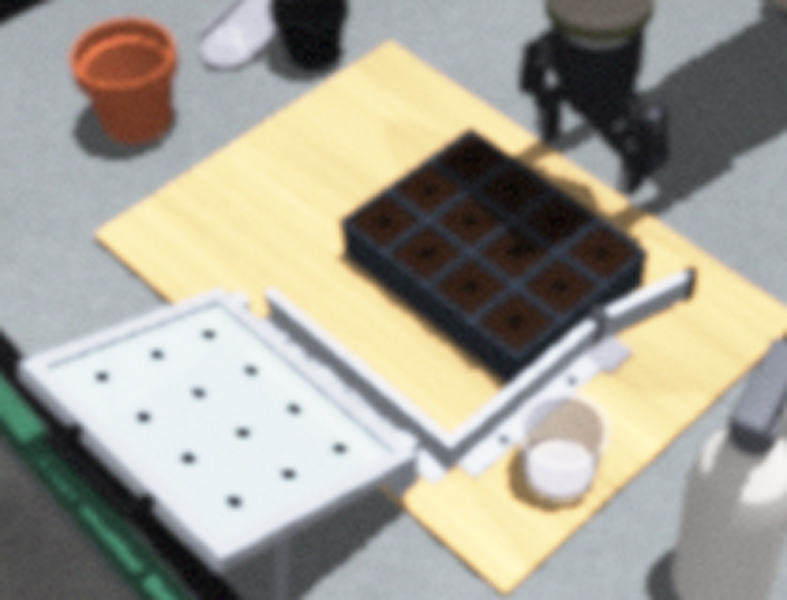

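The tray is square and about 5 mm short of the rail (left edge at crop x≈192, rail at 185). The fingers are above the bench on the near side, so I'll lower them and push forward.

drive_tool(
  moves=[
    [[0,0,-20],0],
    [[0,0,-30],0],
    [[9,0.4,-30],0],
    [[18,0.9,-30],0],
    [[26,1.3,-30],0],
    [[34,1.7,-30],0],
    [[42,2.1,-30],0],
    [[50,2.5,-30],0],
  ],
)

```text
time: 6.4
tool_pos: [492.9, 17.3, 32.6]
tcp_rot: [-180.0, 0.1, 2.9]
ft_force: [-6.9, -0.4, 4.2]
finger_gap: 84.9
```

drive_tool(
  moves=[
    [[8,0.4,0],0],
    [[16,0.8,0],0],
    [[24,1.2,0],0],
    [[32,1.6,0],0],
    [[39,2.0,0],0],
    [[44,2.2,0],0],
    [[47,2.4,0],0],
    [[48,2.4,0],0],
  ],
)

```text
time: 7.07
tool_pos: [540.9, 19.7, 32.4]
tcp_rot: [-180.0, 0.0, 2.9]
ft_force: [-6.1, 0.4, 3.7]
finger_gap: 84.7
```

```bash
python3 snap.py 4 top scene
```

```text
7.1667 [540.90332179  19.68869029  32.3472503 ] [-0.38535448  0.1364233   0.58002725]
```

View pics/tc4.png

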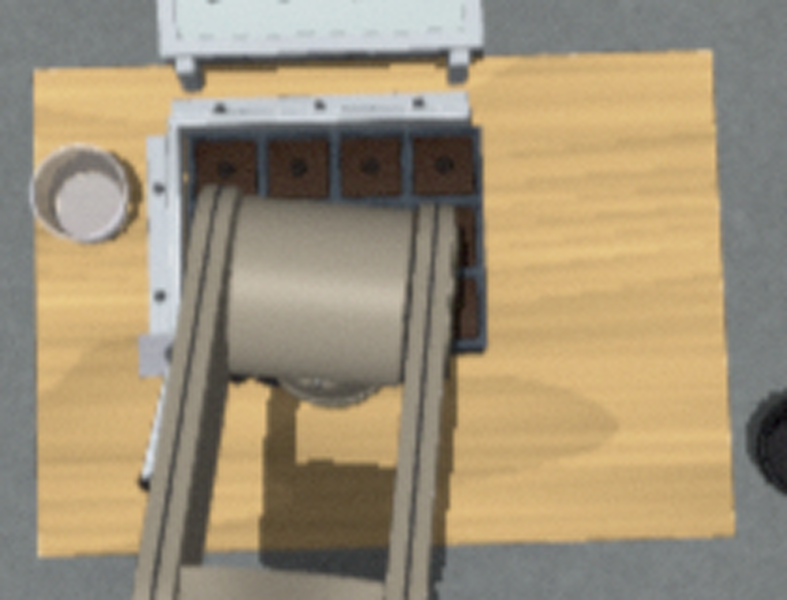

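View pics/sc4.png

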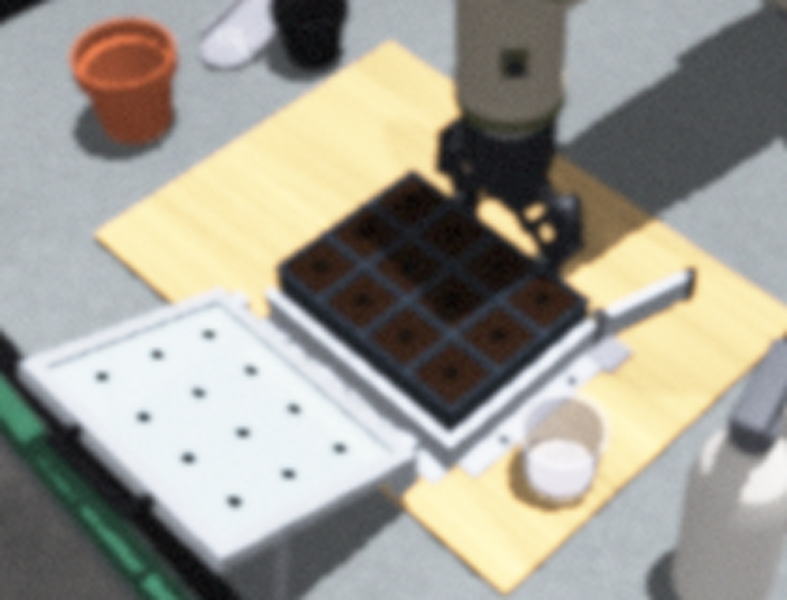

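drive_tool(
  moves=[
    [[0.8,0,0],0],
    [[1.6,0.1,0],0],
    [[2.4,0.1,0],0],
    [[3.2,0.2,0],0],
    [[4,0.2,0],0],
    [[4,0.2,0],0],
    [[4,0.2,0],0],
    [[4,0.2,0],0],
  ],
)

```text
time: 7.83
tool_pos: [544.1, 19.9, 32.3]
tcp_rot: [-180.0, 0.0, 2.9]
ft_force: [-4.2, 0.3, 2.8]
finger_gap: 85.0
```

drive_tool(
  moves=[
    [[0.7,0,0],0],
    [[1.4,0.1,0],0],
    [[2,0.1,0],0],
    [[2.6,0.2,0],0],
    [[3.2,0.2,0],0],
    [[4,0.2,0],0],
    [[4,0.2,0],0],
    [[4,0.2,0],0],
  ],
)

```text
time: 8.5
tool_pos: [548.7, 20.0, 32.2]
tcp_rot: [180.0, -0.0, 2.9]
ft_force: [-1.6, 0.7, -0.3]
finger_gap: 85.0
```

drive_tool(
  moves=[
    [[0.6,0,0],0],
    [[1.2,0.1,0],0],
    [[1.8,0.1,0],0],
    [[2.4,0.2,0],0],
    [[3,0.2,0],0],
    [[3,0.2,0],0],
    [[3,0.2,0],0],
    [[3,0.2,0],0],
  ],
)

```text
time: 9.17
tool_pos: [549.2, 20.1, 32.0]
tcp_rot: [180.0, 0.3, 2.9]
ft_force: [-17.6, -1.9, 12.9]
finger_gap: 85.1
```

```bash
python3 snap.py 5 scene
```

```text
9.2167 [549.15785674  20.07627694  31.9855285 ] [-17.77553552  -2.18867649  11.8116948 ]
```

View pics/sc5.png

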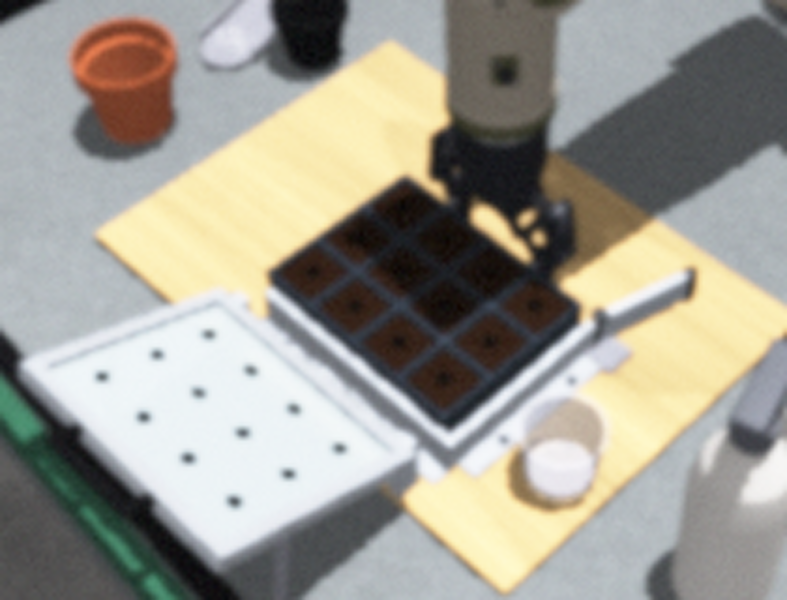

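drive_tool(
  moves=[
    [[-15,-1,0],0],
    [[-20,-1,25],0],
    [[-20,-1,65],0],
    [[-15,-20,90],7],
    [[0,-50,90],14],
    [[20,-80,90],21],
    [[45,-110,90],28],
    [[70,-137,90],35],
  ],
)

```text
time: 9.88
tool_pos: [623.3, -118.8, 123.3]
tcp_rot: [179.9, -0.1, 38.2]
ft_force: [-0.4, 1.3, 0.4]
finger_gap: 85.4
```

drive_tool(
  moves=[
    [[12,0,0],7],
    [[23,0,0],14],
    [[23,0,0],21],
    [[23,0,-10],28],
    [[23,0,-20],35],
    [[23,0,-30],42],
    [[23,0,-45],49],
    [[23,0,-60],55],
  ],
)

```text
time: 10.55
tool_pos: [645.8, -117.1, 62.5]
tcp_rot: [179.8, 0.0, 93.2]
ft_force: [-0.3, -0.7, 0.3]
finger_gap: 85.1
```

```bash
python3 snap.py 6 top
```

```text
10.6 [ 643.45902582 -116.48043035   58.43608642] [-3.1732602   0.1174926  -2.00615129]
```

View pics/tc6.png

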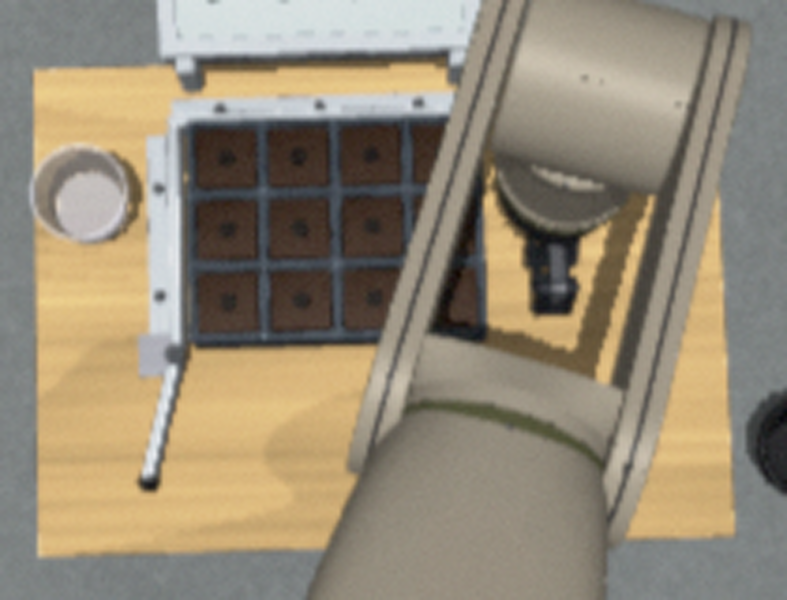

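The tray is against the stop with a gap of about 5 mm to the rail (crop x 182 to 190). Next I'll lower the fingers and push left gently.

drive_tool(
  moves=[
    [[0,0,-20],0],
    [[0,0,-30],0],
    [[0,0,-30],0],
    [[-0.4,8,-30],0],
    [[-0.8,15,-30],0],
    [[-1,20,-30],0],
    [[-1.2,24,-30],0],
    [[-1.2,24,-30],0],
  ],
)

```text
time: 11.27
tool_pos: [643.9, -91.5, 33.3]
tcp_rot: [179.9, 0.0, 92.9]
ft_force: [-0.3, -1.1, 0.4]
finger_gap: 85.0
```

drive_tool(
  moves=[
    [[0,1,0],0],
    [[-0.1,2,0],0],
    [[-0.1,3,0],0],
    [[-0.2,4,0],0],
    [[-0.2,5,0],0],
    [[-0.3,6,0],0],
    [[-0.3,6,0],0],
    [[-0.3,6,0],0],
  ],
)

```text
time: 11.93
tool_pos: [642.9, -87.3, 32.3]
tcp_rot: [-180.0, 0.0, 92.9]
ft_force: [-0.9, -4.0, 0.5]
finger_gap: 85.0
```

drive_tool(
  moves=[
    [[0,0.7,0],0],
    [[-0.1,1.4,0],0],
    [[-0.1,2,0],0],
    [[-0.1,2.7,0],0],
    [[-0.2,3.4,0],0],
    [[-0.2,4,0],0],
    [[-0.2,4,0],0],
    [[-0.2,4,0],0],
  ],
)

```text
time: 12.6
tool_pos: [642.8, -82.6, 32.3]
tcp_rot: [-180.0, -0.0, 92.9]
ft_force: [-0.9, -2.6, 0.9]
finger_gap: 85.0
```

drive_tool(
  moves=[
    [[0,0.7,0],0],
    [[-0.1,1.4,0],0],
    [[-0.1,2,0],0],
    [[-0.1,2.7,0],0],
    [[-0.2,3.4,0],0],
    [[-0.2,4,0],0],
    [[-0.2,4,0],0],
    [[-0.2,4,0],0],
  ],
)

```text
time: 13.27
tool_pos: [643.5, -82.0, 32.9]
tcp_rot: [179.9, 0.3, 92.8]
ft_force: [1.7, -18.1, -1.7]
finger_gap: 84.7
```

```bash
python3 snap.py 7 scene
```

```text
13.3167 [643.47957096 -82.04080835  32.904808  ] [  1.74583656 -17.52467382  -1.9970916 ]
```

View pics/sc7.png

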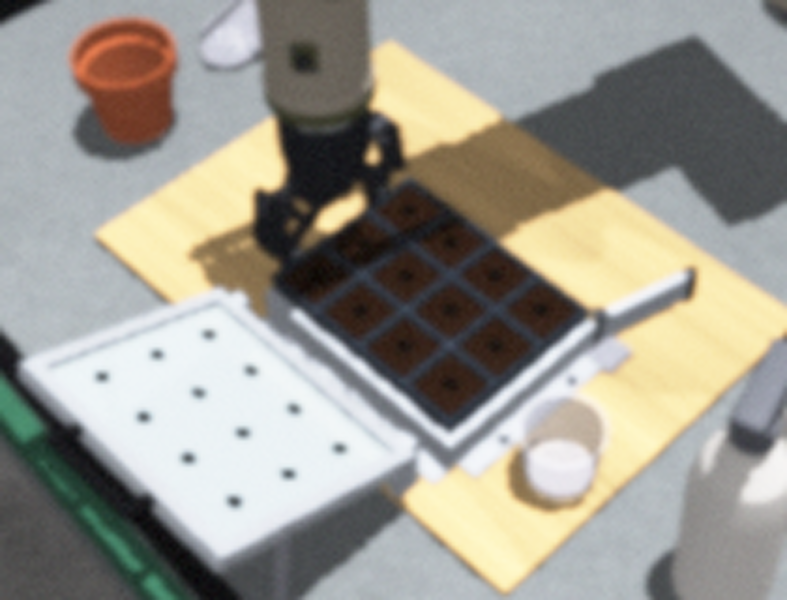

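Both seating pushes ended in firm contact at about 18 N. I'll back off, check the seating from above and compute the gate arc.

drive_tool(
  moves=[
    [[0.5,-12,0],0],
    [[1,-22,0],0],
    [[1,-25,30],0],
    [[1,-25,68],0],
    [[1,-25,100],0],
    [[-20,-5,108],-3],
    [[-45,25,108],-7],
    [[-70,55,108],-11.5],
  ],
  fingers=0,
)

```text
time: 13.98
tool_pos: [573.0, -23.6, 141.9]
tcp_rot: [179.8, -0.1, 81.1]
ft_force: [0.2, 1.5, 0.1]
finger_gap: 0.1
```

drive_tool(
  moves=[
    [[-24,32,0],0],
    [[-48,64,0],0],
    [[-70,98,0],0],
    [[-80,135,0],0],
    [[-87,170,0],0],
    [[-92,205,0],0],
    [[-92,212,0],0],
    [[-92,212,0],0],
  ],
)

```text
time: 14.65
tool_pos: [480.2, 190.6, 140.5]
tcp_rot: [-180.0, -0.1, 81.6]
ft_force: [0.8, -0.2, 0.0]
finger_gap: -0.3
```

```bash
python3 snap.py 8 top scene; python3 - <<'E'
import numpy as np
th=.0504
for r,h in((68,15),):
  for g in [-.2,-.2+1e-9]+list(np.linspace(-.2,1.6,17)):
    hh=h if g!=-.2 else 45
    x=-84.5-r*np.cos(g)-hh*np.sin(g); y=107.5-r*np.sin(g)+hh*np.cos(g)
    print(round(g,3),np.round([637.03+np.cos(th)*x-np.sin(th)*y,29.27+np.sin(th)*x+np.cos(th)*y],1),'yaw',round(np.degrees(g+th)+90,1))
E
```

```text
14.75 [480.68811258 187.97157046 140.24424037] [ 0.46558732 -0.10123441 -0.62337017]
-0.2 [486.7 187. ] yaw 81.4
-0.2 [482.2 157.3] yaw 81.4
-0.2 [486.7 187. ] yaw 81.4
-0.088 [479.8 149.9] yaw 87.9
0.025 [478.3 142.2] yaw 94.3
0.138 [477.6 134.4] yaw 100.8
0.25 [477.8 126.6] yaw 107.2
0.362 [478.9 118.8] yaw 113.7
0.475 [480.9 111.2] yaw 120.1
0.587 [483.7 103.9] yaw 126.5
0.7 [487.3  97. ] yaw 133.0
0.812 [491.6  90.5] yaw 139.4
0.925 [496.7  84.5] yaw 145.9
1.038 [502.4  79.1] yaw 152.3
1.15 [508.6  74.4] yaw 158.8
1.263 [515.4  70.5] yaw 165.2
1.375 [522.5  67.3] yaw 171.7
1.488 [530.   64.9] yaw 178.1
1.6 [537.7  63.4] yaw 184.6
```

View pics/tc8.png

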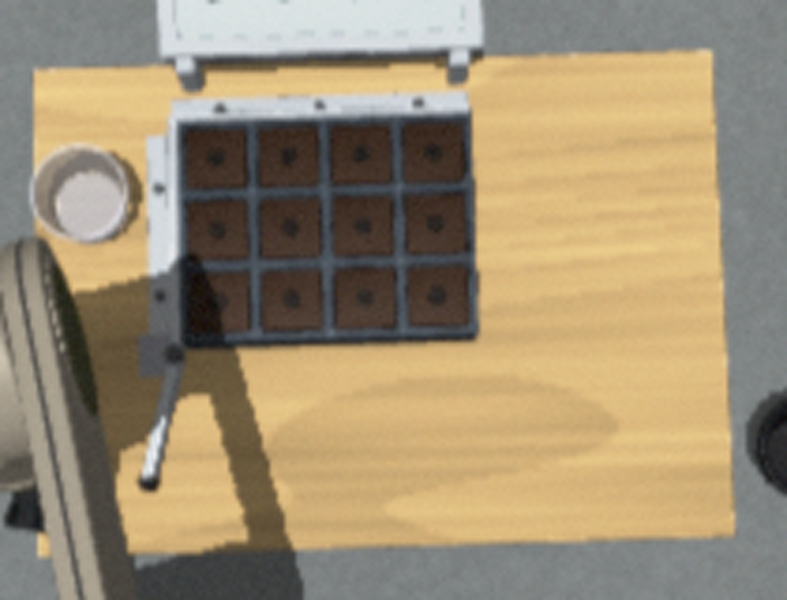

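View pics/sc8.png

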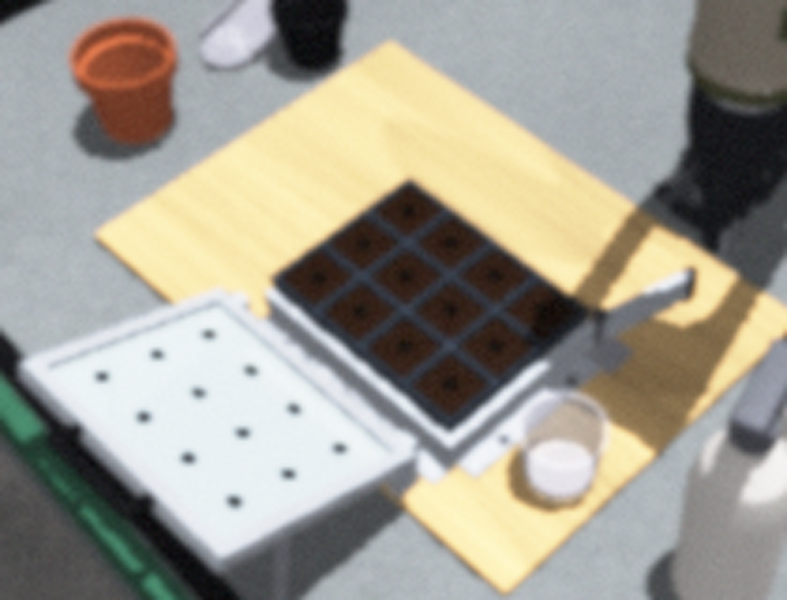

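The tray looks flush at the stop and the rail: its right edge, at crop (471,118), lines up with the stop's end. I'll compare that with the predicted home corners.

```bash
python3 - <<'E'
from meas import *
d=pickle.load(open('pics/top8.pkl','rb'))
th=.0504;p=(637.03,29.27)
J=lambda x,y,z:[p[0]+np.cos(th)*x-np.sin(th)*y,p[1]+np.sin(th)*x+np.cos(th)*y,z]
print(((w2pix(d,[J(77.5,102.5,55),J(77.5,-102.5,55),J(-77.5,-102.5,55),J(-77.5,102.5,55)])-[220,100])*3.75).round(1))
c=d['pixels'][125:195,255:355,::-1]
cv2.imwrite('pics/z8.png',cv2.resize(c,(800,560),interpolation=cv2.INTER_CUBIC))
E
```

```text
[[176.9 119. ]
 [472.3 112.2]
 [478.6 333.6]
 [179.5 340.5]]
```

View pics/z8.png

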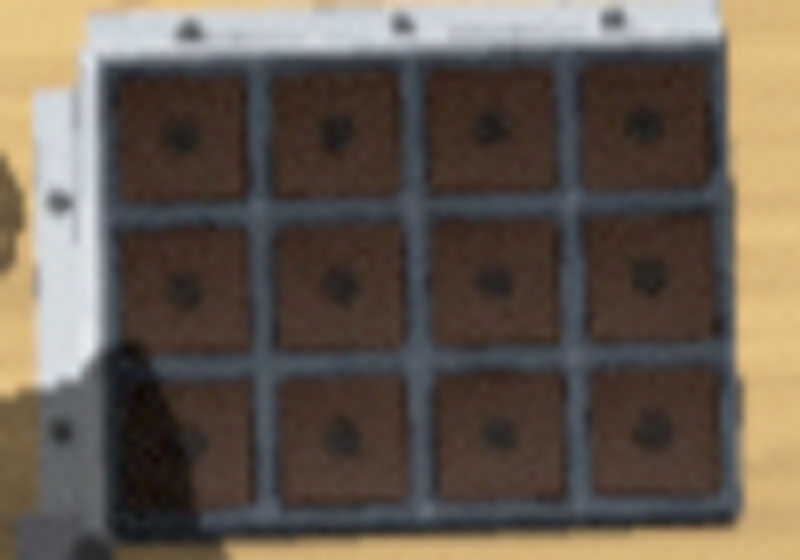

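No gap shows along either face, so I'll lower behind the gate.

drive_tool(
  moves=[
    [[1,0,-25],0],
    [[2,0,-50],0],
    [[2,0,-72],0],
    [[2,0,-86],0],
    [[2,0,-94],0],
    [[2,0,-96],0],
    [[2,0,-96],0],
    [[2,0,-96],0],
  ],
)

```text
time: 15.42
tool_pos: [483.6, 187.9, 45.3]
tcp_rot: [179.9, -0.0, 81.3]
ft_force: [-0.5, 0.5, -0.1]
finger_gap: 0.0
```

```bash
python3 snap.py 9 scene
```

```text
15.4667 [483.79693518 188.13004876  45.66581201] [-1.02199329 -0.92237284  0.4029607 ]
```

View pics/sc9.png

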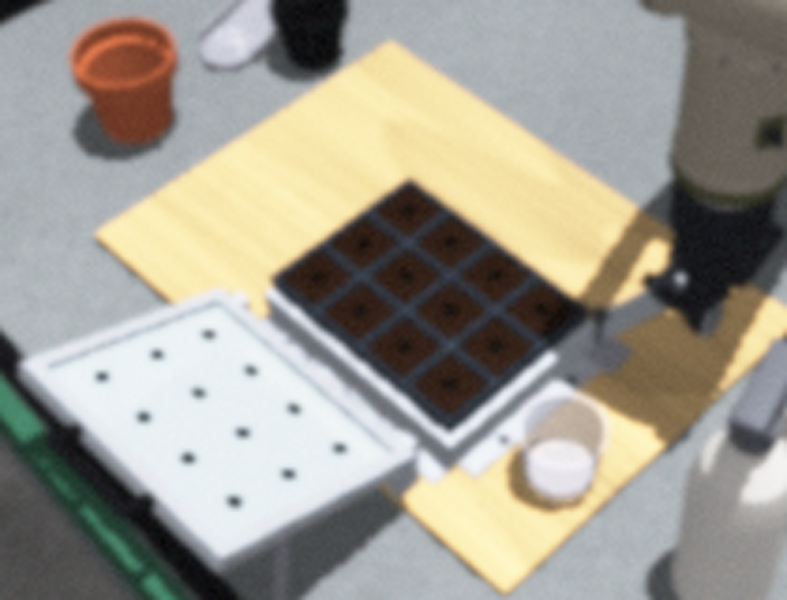

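drive_tool(
  moves=[
    [[0,-12,0],0],
    [[0,-22,0],0],
    [[0,-28,0],0],
    [[-0.4,-31,0],0],
    [[-1.6,-34.5,0],3.2],
    [[-2.8,-38.2,0],6.5],
    [[-3.6,-42,0],9.7],
    [[-4.3,-45.9,0],13],
  ],
)

```text
time: 16.13
tool_pos: [478.7, 142.1, 44.7]
tcp_rot: [179.9, -0.0, 94.5]
ft_force: [0.5, 1.6, -0.0]
finger_gap: 0.2
```

```bash
python3 snap.py 10 scene
```

```text
16.1833 [478.47364687 141.53846054  44.59524683] [ 0.55797031 -0.46696652 -0.04770141]
```

View pics/sc10.png

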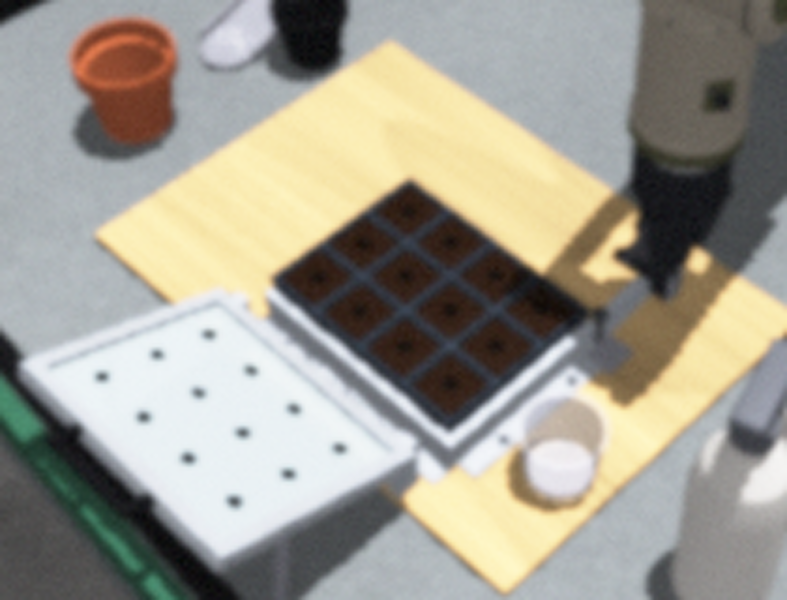

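The gate follows the fingertip and is now roughly in line with the rail. I'll continue along the arc.

drive_tool(
  moves=[
    [[-0.4,-3.9,0],3.2],
    [[-0.7,-7.8,0],6.4],
    [[-0.5,-15.6,0],12.9],
    [[0.6,-23.4,0],19.3],
    [[2.6,-31,0],25.7],
    [[5.4,-38.3,0],32.2],
    [[9,-45.2,0],38.6],
    [[13.3,-51.7,0],45],
  ],
)

```text
time: 16.85
tool_pos: [491.6, 90.4, 44.4]
tcp_rot: [180.0, -0.0, 139.6]
ft_force: [-0.2, 1.8, 0.1]
finger_gap: -0.1
```

```bash
python3 snap.py 11 scene
```

```text
16.9 [492.37286708  89.39185925  44.56208679] [-0.28346562 -1.1242409   0.71323756]
```

View pics/sc11.png

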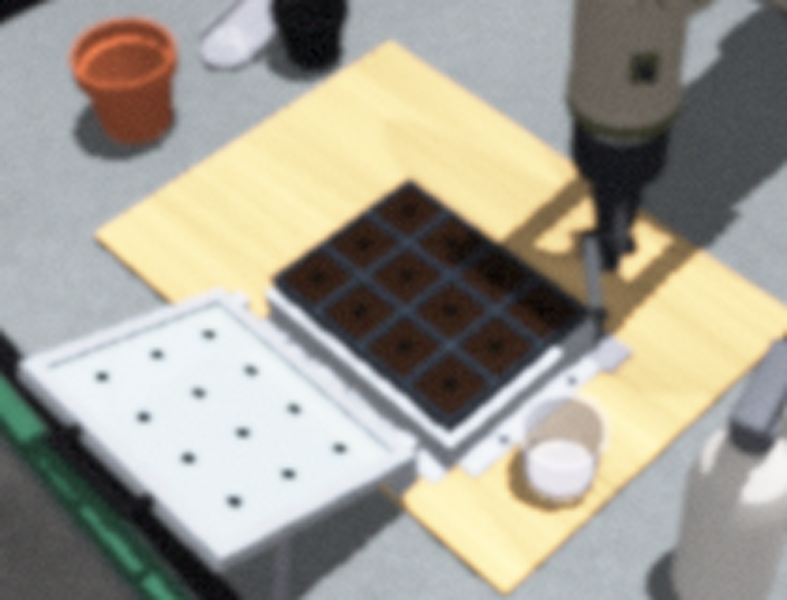

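drive_tool(
  moves=[
    [[5.1,-6,0],6.5],
    [[10.8,-11.4,0],12.9],
    [[17,-16.1,0],19.4],
    [[23.8,-20,0],25.8],
    [[30.9,-23.2,0],32.3],
    [[34.6,-24.4,0],35.5],
    [[36.5,-25,0],37.2],
    [[38.4,-25.6,0],38.7],
  ],
)

```text
time: 17.57
tool_pos: [529.8, 64.9, 44.1]
tcp_rot: [-180.0, -0.0, 177.9]
ft_force: [-1.6, -0.1, 1.1]
finger_gap: 0.2
```

drive_tool(
  moves=[
    [[1,0,0],1],
    [[2,0,0],2],
    [[3,-0.4,0],3],
    [[4,-0.6,0],4],
    [[5,-0.6,0],4.7],
    [[6,-0.6,0],4.7],
    [[6,-0.6,0],4.7],
    [[6,-0.6,0],4.7],
  ],
)

```text
time: 18.23
tool_pos: [536.1, 64.5, 44.3]
tcp_rot: [180.0, 0.0, -177.3]
ft_force: [-0.1, -0.0, -0.2]
finger_gap: 0.1
```

```bash
python3 snap.py 12 scene
```

```text
18.2833 [536.12906938  64.50152801  44.36400991] [-0.57397657 -0.46247089 -0.45942828]
```

View pics/sc12.png

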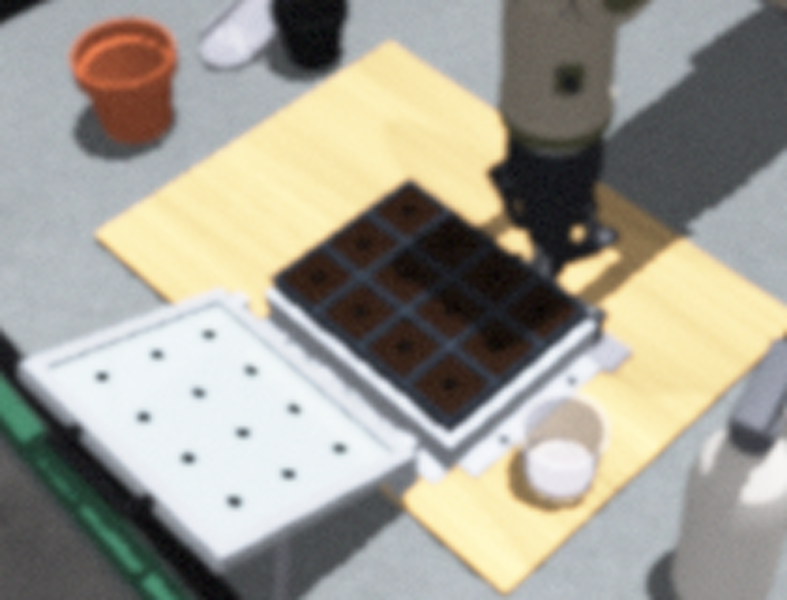

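drive_tool(
  moves=[
    [[0.6,0,0],0],
    [[1.2,0,0],0],
    [[1.8,0,0],0],
    [[2.4,0,0],0],
    [[3,0,0],0],
    [[3,0,0],0],
    [[3,0,0],0],
    [[3,0,0],0],
  ],
)

```text
time: 18.95
tool_pos: [536.5, 64.5, 44.0]
tcp_rot: [180.0, -0.3, -177.2]
ft_force: [-14.0, -0.6, 11.2]
finger_gap: 0.0
```

The gate met a hard stop, with the bar face within 1 mm of its shut position. I'll retreat and inspect.

drive_tool(
  moves=[
    [[-3,0,0],0],
    [[-15,0,0],0],
    [[-35,0,0],0],
    [[-45,0,30],0],
    [[-60,-30,65],0],
    [[-80,-65,100],0],
    [[-90,-100,115],0],
    [[-95,-135,120],0],
  ],
)

```text
time: 19.62
tool_pos: [446.4, -63.1, 165.9]
tcp_rot: [-179.9, 0.3, -177.1]
ft_force: [1.3, -1.7, 0.3]
finger_gap: 0.1
```

drive_tool(
  moves=[
    [[0,-35,5],0],
    [[0,-70,10],0],
    [[0,-105,15],0],
    [[0,-140,20],0],
    [[0,-175,20],0],
    [[0,-200,20],0],
    [[0,-200,20],0],
    [[0,-200,20],0],
  ],
)

```text
time: 20.28
tool_pos: [445.5, -263.9, 182.3]
tcp_rot: [-180.0, 0.0, -177.4]
ft_force: [0.0, 0.3, -0.5]
finger_gap: 0.5
```

```bash
python3 snap.py 13 top scene
```

```text
20.3833 [ 445.61827124 -262.10256705  182.09053916] [-0.21695999 -0.25733229 -0.09519202]
```

View pics/tc13.png

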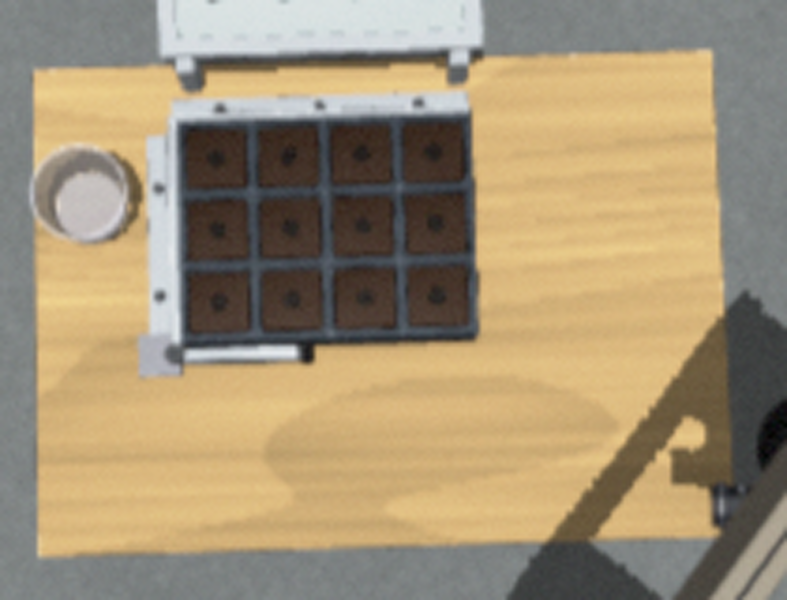

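View pics/sc13.png

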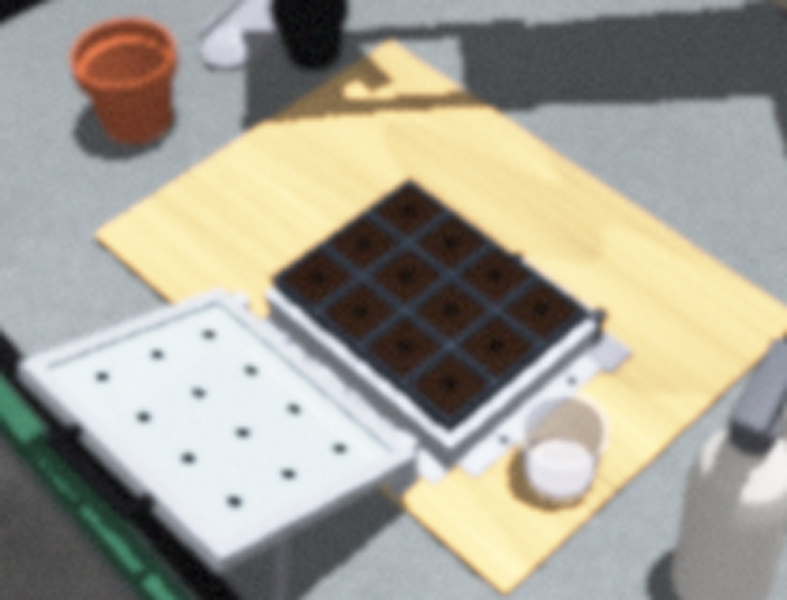

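The gate lies across the tray's near side: pivot at (174,353), tip at (307,352), within about 0.02 rad of parallel to the stop. The tray is flush and unmoved, the tub and pots stand where they were, and the gripper is clear.

```bash
python3 -c "
from bench import r
print(r.hand_in())"
```

```text
the job is handed in; nothing more can be done
None
```

I pushed the tray square and left, forward onto the back stop, then left onto the side rail. After that I swung the gate round with closed fingers to its hard stop, retreated and handed in at about 20 s.

**Tray:** Both seating pushes ended in firm contact at about 18 N. The last pictures show no gap along the stop or the rail, and the tray did not move when the gate was shut.

**Gate:** The final push met a hard stop at about 14 N. It reads about 1.55 rad in the top view.

**Surroundings:** The tub and the pots in view are where they were, and the gripper was clear of everything. I did not recheck the dibber or label box in the last pictures; nothing came near them.

**Disagreement:** The tray's far edge reads about 1 camera pixel (2 to 4 mm) nearer the robot than my calibrated home prediction. I put this down to camera calibration and pixel-reading error, because the contact forces and the pictures both show it flush.

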